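Index a circuit-board swing arm one hole towards the fume hood

ROBOT

A 6-joint arm with a two-finger parallel gripper is mounted at the origin on the work surface. World frame = base frame: x ahead of the robot, y to its left, z up, the work surface at z = 0. Lengths are in m, angles in degrees, forces in N, time in s.
With the tool pointing down it reaches from about 0.4 to 0.825 m from the base axis. Payload 7 kg.
Tool frame: the origin (TCP) lies midway between the tips of the shut fingers; the grasp point (between the pads) lies 19 mm behind it; z points along the fingers, y is the line along which they close (so a half turn about z gives the same grasp; the last joint's range is limited). The gripper opens to 88 mm and grips with 3 to 60 N. Pads are 19 mm wide; open, the fingers measure 130 mm over their backs; the gripper's body (78 mm by 193 mm) begins 47 mm behind the grasp point.
Start: joints at [-57.004, 20.546, 0.682, 0, -70.136, -16.507], TCP at [0.192, -0.647, 0.227] pointing down, gripper open.
Joint ranges: [-176.03, 176.03], [-82.01, 121.73], [-58.28, 71.71], [-173.87, 95.51], [-174.79, -0.11], [-173.66, 173.66]. Speed limits (degrees/s): [136.94, 136.94, 172.46, 180, 180, 180].

INTERFACE

Orientations are given as [roll, pitch, yaw] about the fixed x, y, z axes, in that order (R = Rz(yaw) Ry(pitch) Rx(roll)).
In Python, from plant import r gives the robot as it stands. The module is installed in compiled form; this text tells all that it offers.
- The arm moves only by the tool play_rows, never from a script. Its argument "rows" is a list of rows, each an object with "slide": the shift along the tool's x, y, z as a fraction of full scale, a list of three; "delta_rot": the turn, a rotation vector about the tool's x, y, z as a fraction of full scale, a list of three; "fingers": the opening, from -1 (shut) to 1 (fully open). In form: [{"slide": [x, y, z], "delta_rot": [rx, ry, rz], "fingers": fingers}, ...]. A call has 1 to 8 rows; each row shifts and turns the commanded pose from where the row before left it, along the tool's axes as they then stand; what a row does not reach is not made up. Full scale, the value 1, is 0.15 m for a shift and 0.08 rad for a turn. A row lasts 1/8 s, in which the tool goes at most 62.5 mm and 10.7 degrees, less where a joint would pass 70% of its speed; a pose out of reach is approached as far as the arm can. A call with a number of a shift or a turn outside -1 to 1 is refused whole. A call with a gripper value outside its range is refused whole. The fingers move at their own pace and stop on an object; "squeeze" is the grip in N (left out, the last holds). Time passes only in rows, so rows that do not move let the fingers close. It gives the time, the measured TCP pose, the force, the opening and the grip force at its end, in the units of the state.
- r.get_state(): the state, without advancing time (a new reading comes with each control period).
- r.capture(name): name is "scene" or "top" or "wrist"; returns a dict with "image" (400x640x3 uint8, blue, green, red), "fx", "fy", "cx", "cy" (pixels), "R" (3x3) and "t" (3): a world point X has camera coordinates R X + t; the wrist camera has in their place "T_tool_cam" (4x4, takes a point from camera to tool coordinates, whose origin is the TCP and whose axes are the flange's). Camera axes: x right, y down, z forward; pixel columns grow to the right and rows downward; lengths in m; the calibration is good to about 2 mm. A picture is of the moment at which its call begins: read the wrist's pose just before it. There is no depth.
- r.close_job(): hands the job in; it is judged then, once.
The state is a dict: "time_s": time; "joints": joint angles; "qd": joint speeds; "joint_torque": joint torques, N m; "tcp_pos": TCP position; "eef_rot": TCP orientation; "contact_force": force on the tool from outside, world axes, zero at the start; "moment": the same for the moment, N m; "gripper_width": finger opening in m; "gripper_force": force on a finger pad.
Only numpy, scipy, OpenCV 4.12 (cv2) and the standard library are available. Lean on these libraries where they do the work, as an engineer would, in place of code of your own. Each camera call takes 0.05 s, during which the arm holds its last target. There are 200 camera calls.

TASK

The circuit board is clamped on a swing arm that is locked by a spring index pin with a pull ring. Without pinching or grasping anything, hook a fingertip under the ring, lift the pin, swing the arm exactly one hole towards the fume extractor hood, and release the ring so that the pin drops fully home in that hole. Be gentle with the ring and the arm, and leave the other things on the bench where they stand.

Things in the scene. Friction and masses are not known exactly. Their poses are not given: they have to be found in the camera images.
- stand: fixed steel stand on the bench. Origin: on the arm's vertical pivot axis, at bench height. Axes at yaw 0: x from the index sector to the pivot (away from the robot), y to the robot's left, z up. On the robot's side of the pivot it has a flat aluminium index sector, top 30 mm high, 142 to 198 mm from the pivot, about 0.95 rad to either side.
- mid_hole (a point): middle one of the five 13 mm wide holes in the sector's top, 30 mm above the bench, 170 mm from the pivot on the stand's -x axis. The holes lie on an arc about the pivot, 0.30 rad (51 mm) apart. Axes as the stand's. Fixed.
- swing (a joint): angle of the swing arm about the pivot, rad: 0 = middle hole, where it starts (within 0.006); positive swings its ring end towards the stand's +y (clockwise from above), negative to -y. Holes at -0.60, -0.30, 0, 0.30, 0.60. Friction about 0.4 N at the ring; it stays where it is left.
- board (a point): middle of the green circuit board's top, 73 mm above the bench, 30 mm from the pivot towards the ring; turns with the arm. Board 100 mm along the arm x 154 mm across, its clamps 172 mm across, nothing on it above 88 mm.
- bar_tip (a point): top of the ring end of the aluminium swing arm, 54 mm above the bench, 197 mm from the pivot. The arm is a bar 34 mm wide, 14 mm thick, from the pivot out over the sector; a round boss about the pin reaches 70 mm above the bench. Turns with the arm.
- pin (a joint): lift of the index pin, m: 0 = fully home in a hole, 0.012 = just clear (and its height when riding on the sector between holes), 0.026 = its stop. A spring presses it down, 3.6 N at home, 6.7 N at the stop. The pin is 10 mm thick; its round tip finds a hole by itself from up to about 4 mm off.
- ring_eye (a point): centre of the opening of the steel pull ring, 148 mm from the pivot, 110 mm above the bench with the pin home; moves with pin and arm. Axes: x along the arm from ring to pivot, z up. Round ring of 6 mm wire, 56 mm inside diameter, fixed on the pin's head, leaning 45 degrees towards the pivot. A finger pointing to the pivot and 45 degrees down passes square through it.
- ring_top (a point): highest point of the ring (middle of the wire), the part to hook under: 126 mm from the pivot, 132 mm above the bench with the pin home; moves with pin and arm. The ring's lowest point sits on the pin's axis, 170 mm from the pivot and 88 mm high.
- hood: fume extractor hood: black box with a dark filter face and flared rim, about 220 mm wide and 260 mm tall on a foot, fixed on the bench on one side (left or right) of the stand. Origin: on the bench under its middle.
- station: solder station: grey-green box 190 x 150 x 110 mm with a black front, fixed on the other side of the stand from the hood. Not to be used.
- solder_reel: bystander: metal solder reel standing on end, 56 mm diameter, 40 mm tall; origin under its centre
- flux_jar: bystander: jar 48 mm diameter, 50 mm tall; origin under its centre
- parts_tray: bystander: black parts tray 90 x 70 x 25 mm; origin under its centre
- screwdriver: bystander: screwdriver lying, 170 mm long; origin under its middle
- brush: bystander: brush lying, 160 mm long; origin under its middle
- tip_cup: bystander: steel cup 68 mm diameter, 70 mm tall; origin under its centre
- syringe: bystander: flux syringe lying, about 120 mm long, 20 to 26 mm thick; origin under its middle

How it is judged:
By the outcome, as a careful person would: the job done as asked, in the order asked, and still so for the second after the job is handed in, with the robot touching nothing.
It also fails if it takes over 48 s, if anything falls off the work surface, if the arm or the gripper's body presses on something with over 40 N, if the wrist force passes 120 N, or if a joint passes its speed limit or range.

## Working session

There is one attempt and no reset: what is moved stays moved. The work goes in short steps, Python scripts to look and compute and a tool call to move; the robot and the scene stay as the last step left them, time stands still between calls to the robot, and variables do not carry over. Pictures are saved under pics/ and viewed, at most 13 in all, crops included, and the job is handed in when it is done.

Besides the shell and the picture viewer there is one more tool, called as name([rows], argument=value, ...), one row to a line, values as JSON. play_rows: Moves the arm, as the interface text tells. Shift numbers are shares of 0.15 m and turn numbers shares of 0.08 rad, none past 1 either way. Its arguments: {"type":"object","properties":{"rows":{"type":"array"},"squeeze":{"type":"number"}},"required":["rows"]}

```bash
mkdir -p pics; python3 - <<'E'
from plant import r
import cv2,numpy as np,pickle
d={}
for n in("scene","top"):
    c=r.capture(n);d[n]=c;cv2.imwrite(f"pics/{n}0.png",c["image"])
    print(n,c["fx"],c["cx"],c["cy"],(-c["R"].T@c["t"]).round(3))
pickle.dump(d,open("c0.pkl","wb"))
s=r.get_state();print(s["time_s"],s["tcp_pos"],s["eef_rot"],s["gripper_width"])
E
```

```text
scene 492.08605650487766 317.7197455278306 199.88206028828537 [1.107 0.503 1.27 ]
top 460.2136995919721 314.1244199521403 197.7443992270056 [ 0.257 -0.003  1.672]
0.1 [ 0.19147732 -0.64683915  0.22572715] [ 1.79917254e+02 -7.03735977e-03 -1.63514102e+02] 0.0874560965552264
```

View pics/scene0.png

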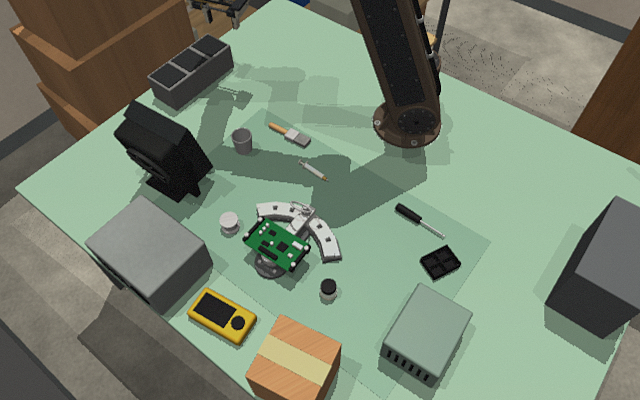

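View pics/top0.png

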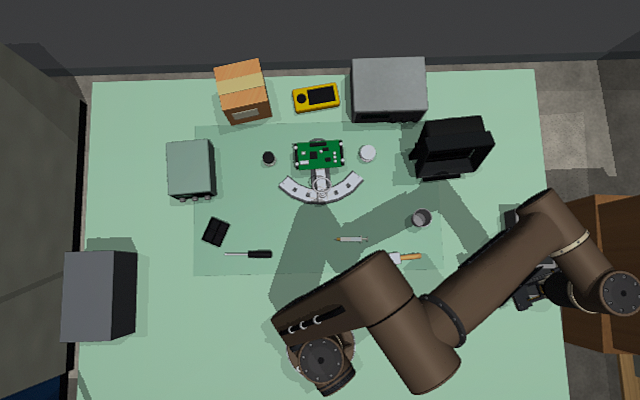

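The hood is the black box at top image (450,148), on the right, which is −y. The station is on the left at (190,168). So the swing goes to −0.30. Next I'll take close crops of the stand.

```bash
python3 - <<'E'
import cv2,numpy as np,pickle
d=pickle.load(open("c0.pkl","rb"))
a=cv2.resize(d["top"]["image"][132:212,270:370],None,fx=6,fy=6,interpolation=cv2.INTER_CUBIC)
b=cv2.resize(d["scene"]["image"][190:285,235:350],None,fx=5,fy=5,interpolation=cv2.INTER_CUBIC)
cv2.imwrite("pics/tc.png",a);cv2.imwrite("pics/sc.png",b)
E
```

```text
(no output)
```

View pics/tc.png

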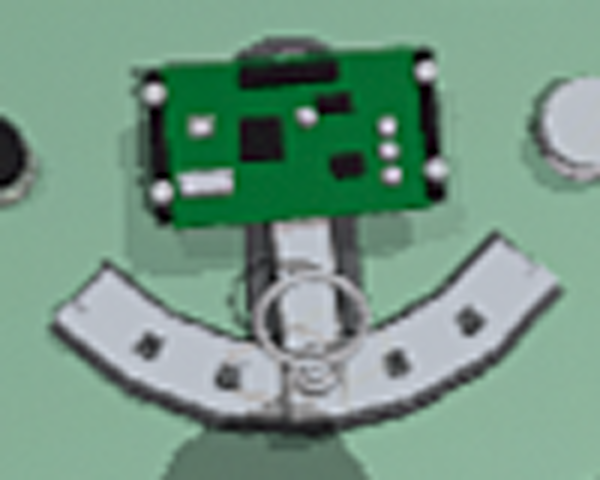

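View pics/sc.png

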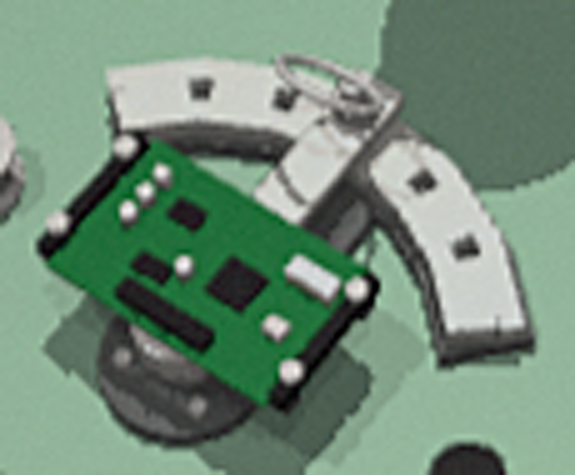

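The crops show four open holes. In the top crop they are at (149,346), (228,377), (398,362) and (470,321), with the ring centre at (313,317). In the scene crop they are at (202,88), (285,99), (423,180) and (466,246), with the ring at (330,86). I'll fit the stand pose from these.

```bash
cat > h.py <<'E'
import numpy as np
from scipy.spatial.transform import Rotation as Ro
def proj(c,X):
    p=c["R"]@X+np.ravel(c["t"]);return np.array([c["fx"]*p[0]/p[2]+c["cx"],c["fy"]*p[1]/p[2]+c["cy"]])
def stand(P,rad,a,z):
    x,y=-rad*np.cos(a),rad*np.sin(a);c,s=np.cos(P[2]),np.sin(P[2])
    return np.array([P[0]+c*x-s*y,P[1]+s*x+c*y,z])
E
python3 - <<'E'
import pickle,numpy as np
from h import *
from scipy.optimize import least_squares
d=pickle.load(open("c0.pkl","rb"))
o=[("top",.17,.03,a,u,v) for a,u,v in[(.6,149,346),(.3,228,377),(-.3,398,362),(-.6,470,321)]]+[("scene",.17,.03,a,u,v) for a,u,v in[(-.6,202,88),(-.3,285,99),(.3,423,180),(.6,466,246)]]
o+=[("top",.148,.11,0,313,317),("scene",.148,.11,0,330,86)]
def px(n,u,v):
    return np.array([(u+.5)/6-.5+270,(v+.5)/6-.5+132]) if n=="top" else np.array([(u+.5)/5-.5+235,(v+.5)/5-.5+190])
f=lambda P,o=o:np.concatenate([proj(d[n],stand(P,R,a,z))-px(n,u,v) for n,R,z,a,u,v in o])
s=least_squares(f,[.7,0,0]);print(s.x,s.fun.reshape(-1,2).round(2).tolist())
for n in("top","scene"):
    oo=[q for q in o if q[0]==n];print(n,least_squares(lambda P:f(P,oo),[.7,0,0]).x)
P=s.x;print("eye",stand(P,.148,0,.11),"top",stand(P,.126,0,.132),"pin",stand(P,.17,0,.088))
E
```

```text
[ 0.69376553 -0.01445532  0.05409582] [[0.42, 0.31], [0.32, 0.11], [-0.33, 0.35], [-0.3, 0.16], [-0.16, 0.57], [-0.24, 0.47], [-0.45, 0.45], [-0.44, 0.34], [-0.18, 1.05], [0.22, -0.4]]
top [ 0.69522456 -0.01476543  0.05266828]
scene [ 0.69263611 -0.01445634  0.05481894]
eye [ 0.54598203 -0.0224576   0.11      ] top [ 0.56794985 -0.02126807  0.132     ] pin [ 0.52401421 -0.02364712  0.088     ]
```

play_rows([
  {"slide": [0,0,-0.25],"delta_rot": [0,0,0],"fingers": -1},
  {"slide": [0,0,-0.25],"delta_rot": [0,0,0],"fingers": -1},
  {"slide": [-0.17,0.22,0],"delta_rot": [0,0,0],"fingers": -1},
  {"slide": [-0.17,0.22,0],"delta_rot": [0,0,0],"fingers": -1},
  {"slide": [-0.17,0.22,0],"delta_rot": [0,0,0],"fingers": -1},
  {"slide": [-0.17,0.22,0],"delta_rot": [0,0,0],"fingers": -1},
  {"slide": [-0.17,0.22,0],"delta_rot": [0,0,0],"fingers": -1},
  {"slide": [-0.17,0.22,0],"delta_rot": [0,0,0],"fingers": -1},
], squeeze=5)

```text
time_s: 1.1
tcp_pos: [0.2822, -0.4125, 0.3012]
eef_rot: [180.0, -0.0, -163.5]
contact_force: [0.4, -0.5, 0.4]
gripper_width: 0.0131
gripper_force: 0.0
```

play_rows([
  {"slide": [-0.17,0.22,0],"delta_rot": [0,0,0],"fingers": -1},
  {"slide": [-0.17,0.22,0],"delta_rot": [0,0,0],"fingers": -1},
  {"slide": [-0.17,0.22,0],"delta_rot": [0,0,0],"fingers": -1},
  {"slide": [-0.17,0.22,0],"delta_rot": [0,0,0],"fingers": -1},
  {"slide": [-0.17,0.22,0],"delta_rot": [0,0,0],"fingers": -1},
  {"slide": [-0.17,0.22,0],"delta_rot": [0,0,0],"fingers": -1},
  {"slide": [-0.17,0.22,0],"delta_rot": [0,0,0],"fingers": -1},
  {"slide": [-0.17,0.22,0],"delta_rot": [0,0,0],"fingers": -1},
])

```text
time_s: 2.1
tcp_pos: [0.4028, -0.1015, 0.3015]
eef_rot: [180.0, 0.0, -163.5]
contact_force: [1.2, -1.1, 0.1]
gripper_width: 0.0003
gripper_force: 0.0
```

play_rows([
  {"slide": [-0.16,0.12,0],"delta_rot": [0,0,0.975],"fingers": -1},
  {"slide": [-0.16,0.12,0],"delta_rot": [0,0,0.975],"fingers": -1},
  {"slide": [-0.16,0.12,0],"delta_rot": [0,0,0.975],"fingers": -1},
  {"slide": [0,0,0],"delta_rot": [0,-0.98,0],"fingers": -1},
  {"slide": [0,0,0],"delta_rot": [0,-0.98,0],"fingers": -1},
  {"slide": [0,0,0],"delta_rot": [0,-0.98,0],"fingers": -1},
  {"slide": [0,0,0],"delta_rot": [0,-0.98,0],"fingers": -1},
  {"slide": [0,0,0],"delta_rot": [0,-0.98,0],"fingers": -1},
])

```text
time_s: 3.1
tcp_pos: [0.4616, -0.0352, 0.3015]
eef_rot: [180.0, 22.6, -176.9]
contact_force: [-0.8, -0.9, -0.0]
gripper_width: 0.0007
gripper_force: 0.0
```

play_rows([
  {"slide": [0,0,0],"delta_rot": [0,-0.98,0],"fingers": -1},
  {"slide": [0,0,0],"delta_rot": [0,-0.98,0],"fingers": -1},
  {"slide": [0,0,0],"delta_rot": [0,-0.98,0],"fingers": -1},
  {"slide": [0,0,0],"delta_rot": [0,-0.98,0],"fingers": -1},
  {"slide": [0,0,0],"delta_rot": [0,-0.98,0],"fingers": -1},
  {"slide": [0,0,0],"delta_rot": [0,0,0],"fingers": -1},
])

```text
time_s: 3.85
tcp_pos: [0.4711, -0.047, 0.3247]
eef_rot: [178.9, 43.1, -177.1]
contact_force: [0.1, -1.0, 0.1]
gripper_width: 0.0007
gripper_force: 0.0
```

```bash
cat >> h.py <<'E'
PS=np.array([.69376553,-.01445532,.05409582])
def frame(a):
    "tool R with z to the pivot and 45 deg down at swing a, y across"
    g=PS[2]-a; z=np.array([np.cos(g),np.sin(g),-1])/2**.5; y=np.array([-np.sin(g),np.cos(g),0])
    return np.c_[np.cross(y,z),y,z]
def tool(s):
    return np.array(s["tcp_pos"]),Ro.from_euler("xyz",s["eef_rot"],degrees=True).as_matrix()
def need(s,p,R):
    p0,R0=tool(s)
    print("slide",(R0.T@(p-p0)/.15).round(3),"rot",(Ro.from_matrix(R0.T@R).as_rotvec()/.08).round(3))
E
python3 - <<'E'
from plant import r
from h import *
import cv2
s=r.get_state();print(s["tcp_pos"],s["eef_rot"],s["joints"],s["contact_force"],s["time_s"])
R=frame(0);need(s,stand(PS,.148,0,.11)-.1*R[:,2],R)
c=r.capture("wrist");cv2.imwrite("pics/w1.png",c["image"])
T=c["T_tool_cam"];print(T.round(3).tolist())
p0,R0=tool(s)
for X in(stand(PS,.148,0,.11),stand(PS,.126,0,.132)):
    q=np.linalg.inv(T)@np.r_[R0.T@(X-p0),1];print(c["fx"]*q[0]/q[2]+c["cx"],c["fy"]*q[1]/q[2]+c["cy"],q[2])
E
```

```text
[ 0.47107906 -0.04703036  0.32465654] [ 178.88787395   43.148933   -177.05919082] [  26.05685195  -29.92968209  -58.24258014   36.36749879  -24.99961512
 -140.92866752] [ 0.11069388 -0.98553874  0.1154252 ] 3.85
slide [0.63  0.123 0.727] rot [ 0.219 -0.404 -0.029]
[[-0.001, -0.968, -0.25, 0.068], [1.0, -0.001, -0.001, 0.001], [0.0, -0.25, 0.968, -0.157], [0.0, 0.0, 0.0, 1.0]]
337.5066163961123 101.29195838277205 0.34836314279382735
337.34292671686256 128.28117631248548 0.35515004635864733
```

View pics/w1.png

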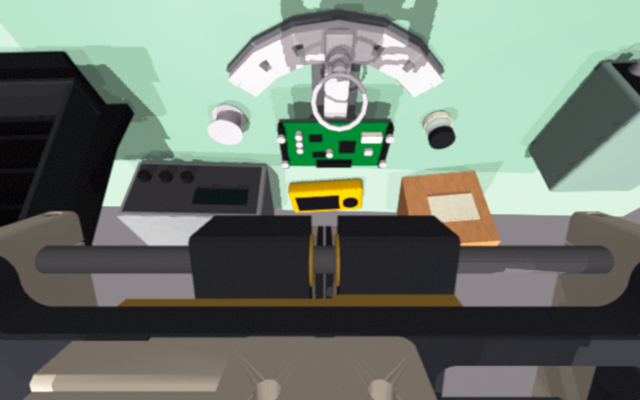

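The wrist view has the ring centre at about (340,101), against a predicted (337.5,101), so the estimate is within about 2 mm. Joint 3 is at its limit here. The pre-hook pose is further out and lower, so I'll go there.

play_rows([
  {"slide": [0.08,0.015,0.091],"delta_rot": [0,0,0],"fingers": -1},
  {"slide": [0.08,0.015,0.091],"delta_rot": [0,0,0],"fingers": -1},
  {"slide": [0.08,0.015,0.091],"delta_rot": [0,0,0],"fingers": -1},
  {"slide": [0.08,0.015,0.091],"delta_rot": [0,0,0],"fingers": -1},
  {"slide": [0.08,0.015,0.091],"delta_rot": [0.05,-0.1,0],"fingers": -1},
  {"slide": [0.08,0.015,0.091],"delta_rot": [0.05,-0.1,0],"fingers": -1},
  {"slide": [0.08,0.015,0.091],"delta_rot": [0.05,-0.1,0],"fingers": -1},
  {"slide": [0.08,0.015,0.091],"delta_rot": [0.05,-0.1,0],"fingers": -1},
])

```text
time_s: 4.9
tcp_pos: [0.4973, -0.0669, 0.2361]
eef_rot: [175.5, 39.9, -176.8]
contact_force: [0.2, -0.3, -0.0]
gripper_width: 0.0005
gripper_force: 0.0
```

```bash
python3 - <<'E'
from plant import r
from h import *
import cv2
s=r.get_state();print(s["tcp_pos"],s["eef_rot"],s["joints"],s["contact_force"],s["time_s"])
R=frame(0);need(s,stand(PS,.148,0,.11)-.1*R[:,2],R)
c=r.capture("wrist");im=c["image"]
T=c["T_tool_cam"]
p0,R0=tool(s)
for X in(stand(PS,.148,0,.11),stand(PS,.126,0,.132),stand(PS,.17,0,.088),stand(PS,.17,-.3,.03),stand(PS,.17,.3,.03)):
    q=np.linalg.inv(T)@np.r_[R0.T@(X-p0),1];u,v=c["fx"]*q[0]/q[2]+c["cx"],c["fy"]*q[1]/q[2]+c["cy"];print(u,v,q[2],c["fx"]);cv2.drawMarker(im,(int(u+.5),int(v+.5)),(0,0,255),0,7,1)
cv2.imwrite("pics/w2.png",cv2.resize(im[0:250,160:520],None,fx=2.2,fy=2.2))
E
```

```text
[ 0.49728534 -0.06691555  0.23608461] [ 175.47140275   39.89986342 -176.76605286] [  16.18437304  -17.63579205  -58.21712498   22.03800566  -10.186096
 -121.64525111] [ 0.23034523 -0.33564288 -0.02719035] 4.9
slide [0.337 0.262 0.221] rot [ 1.007 -1.113 -0.022]
355.54636306454864 149.3852779715882 0.2864506393145606 294.151362685566
355.1992872473517 181.19860649062514 0.2915108399179539 294.151362685566
355.9059217028937 116.4277611503095 0.2813904387111672 294.151362685566
302.2294446915741 86.96619155432717 0.31730877739530006 294.151362685566
393.3667367004196 87.87411860258845 0.3251205275322189 294.151362685566
```

View pics/w2.png

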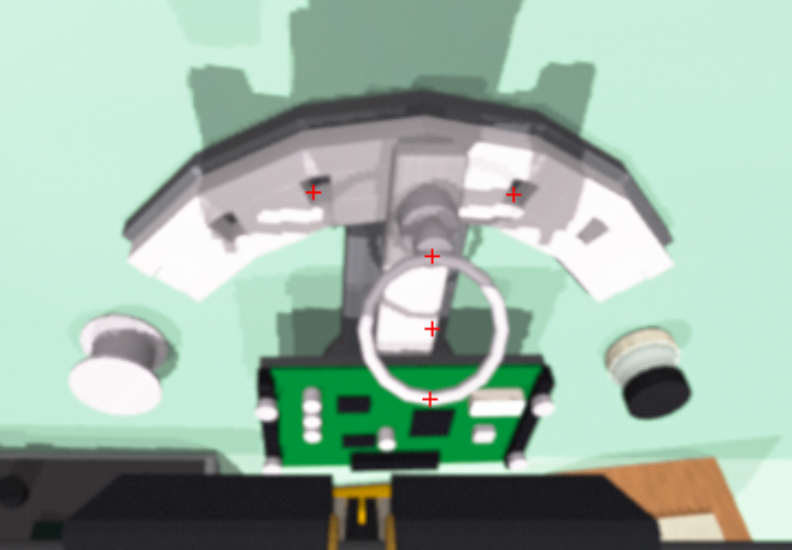

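The ring is seen clearly with its centre at crop (433,328), matching the prediction. But joint 3 is at its limit and joint 5 is nearly at its own. I'll fit a kinematic model from the logged states to choose a feasible hook direction.

```bash
cat > kin.py <<'E'
import numpy as np
from scipy.spatial.transform import Rotation as Ro
from scipy.optimize import least_squares
D=[([-57.004,20.546,.682,0,-70.136,-16.507],[.192,-.647,.227],[180,0,-163.5]),
([26.05685,-29.92968,-58.24258,36.3675,-24.99961,-140.92867],[.47108,-.04703,.32466],[178.888,43.149,-177.059]),
([16.18437,-17.63579,-58.21712,22.03801,-10.1861,-121.64525],[.49729,-.06692,.23608],[175.4714,39.8999,-176.766])]
E=lambda a,d:Ro.from_euler(a,d,degrees=True).as_matrix()
def fk(q,k):
    h,a,L1,e,L2,L3,d,s4,s6,o6=k
    R1=E("z",q[0]);R2=R1@E("y",q[1]);R3=R1@E("y",q[1]-q[2])
    R4=R3@E("x",np.sign(s4)*q[3]);R5=R4@E("y",-q[4])
    p=R1@[a,d,h]+R2@[0,0,L1]+R3@[L2,0,e]+R5@[L3,0,0]
    R=R5@np.array([[0,0,1],[0,1,0],[-1,0,0]])@E("z",np.sign(s6)*q[5]+o6)
    return p,R
LO=np.array([-176,-82,-58.2,-173.8,-174.7,-.2]);
E
python3 - <<'E'
from kin import *
best=None
for s4 in(1,-1):
  for s6 in(1,-1):
    for o in(0,90,180,-90):
      k=lambda x:np.r_[x[:7],s4,s6,x[7]]
      def f(x):
        out=[]
        for q,p,e in D:
            P,R=fk(q,k(x));out+=list(P-p)+list(.3*Ro.from_matrix(R.T@E("xyz",e)).as_rotvec())
        return np.array(out)
      s=least_squares(f,[.3,0,.4,0,.4,.3,-.19,o])
      if best is None or s.cost<best[0]:best=(s.cost,k(s.x),s.fun)
print(best[0],best[1].round(4).tolist());print(best[2].reshape(-1,6).round(3).tolist())
np.save("k.npy",best[1])
E
```

```text
0.0020595958117210966 [0.3225, 0.1374, 0.5377, -0.0605, 0.3587, 0.393, -0.1729, -1.0, -1.0, -90.0037]
[[0.013, 0.014, 0.027, -0.0, 0.0, -0.0], [0.013, -0.018, -0.046, -0.0, -0.0, 0.0], [-0.001, 0.004, 0.019, -0.0, -0.0, 0.0]]
```

play_rows([
  {"slide": [0,0,-0.08],"delta_rot": [-0.44,0.5,-0.53],"fingers": -1},
  {"slide": [0,0,-0.08],"delta_rot": [-0.44,0.5,-0.53],"fingers": -1},
])

```text
time_s: 5.2
tcp_pos: [0.4843, -0.074, 0.253]
eef_rot: [176.0, 36.1, -171.0]
contact_force: [1.0, -2.8, -0.3]
gripper_width: 0.0002
gripper_force: 0.0
```

```bash
python3 -c "
from plant import r
s=r.get_state();print([list(map(float,s[k].round(4))) for k in('joints','tcp_pos','eef_rot')])"|tee -a st.txt
```

```text
[[12.8571, -17.2561, -43.43, -3.7465, -27.5891, -89.7987], [0.4843, -0.074, 0.253], [175.9836, 36.1307, -171.0054]]
```

play_rows([
  {"slide": [0,0,-0.08],"delta_rot": [-0.44,0.5,-0.53],"fingers": -1},
  {"slide": [0,0.1,-0.08],"delta_rot": [-0.44,0.5,-0.53],"fingers": -1},
])

```text
time_s: 5.45
tcp_pos: [0.4687, -0.0649, 0.2749]
eef_rot: [175.5, 32.0, -164.9]
contact_force: [0.3, -0.3, 0.6]
gripper_width: 0.0006
gripper_force: 0.0
```

```bash
python3 -c "
from plant import r
s=r.get_state();print([list(map(float,s[k].round(4))) for k in('joints','tcp_pos','eef_rot')])"|tee -a st.txt
cat >fit.py <<'E'
from kin import *
import json
S=D+[json.loads(l) for l in open("st.txt")]
A=[];b=[]
Z=np.zeros((3,1))
for q,p,e in S:
    R1=E("z",q[0]);R2=R1@E("y",q[1]);R3=R1@E("y",q[1]-q[2]);R4=R3@E("x",-q[3]);R5=R4@E("y",-q[4])
    A.append(np.c_[R1[:,1],[0,0,1],R2[:,2],R3[:,2],R3[:,0],R5[:,0],R4[:,1]]);b.append(p)
A=np.concatenate(A);b=np.concatenate(b)
x,_,rk,sv=np.linalg.lstsq(A,b,rcond=None)
print("d,h,L1,e,L2,L3,w",x.round(4),"sv",sv.round(3));print((A@x-b).reshape(-1,3).round(4).tolist())
E
python3 fit.py
```

```text
[[8.8824, -16.5065, -34.5543, -11.8754, -41.1115, -75.7173], [0.4687, -0.0649, 0.2749], [175.4732, 32.0203, -164.9443]]
d,h,L1,e,L2,L3,w [-0.000e+00  1.985e-01  6.014e-01  3.000e-04  4.636e-01  3.777e-01
 -1.917e-01] sv [4.331 3.121 2.372 0.757 0.432 0.293 0.172]
[[-0.0003, -0.0002, -0.0003], [-0.0001, 0.0002, -0.0], [-0.0, 0.0001, -0.0], [-0.0, 0.0001, 0.0001], [0.0, 0.0, 0.0002]]
```

The model fits to 0.3 mm. Now I'll map the feasible tool directions at the hook, lift and swing-end poses.

```bash
cat > kin2.py <<'E'
from kin import *
LO=np.array([-176,-82,-58.2,-173.8,-174.7]);HI=np.array([176,121.7,71.7,95.5,-.2])
def fk5(q):
    R1=E("z",q[0]);R2=R1@E("y",q[1]);R3=R1@E("y",q[1]-q[2]);R4=R3@E("x",-q[3]);R5=R4@E("y",-q[4])
    return R2[:,2]*.6014+R3[:,0]*.4636+R5[:,0]*.3777-.1917*R4[:,1]+[0,0,.1985],R5[:,0]
def ik(p,z,seeds):
    best=None
    for q0 in seeds:
        s=least_squares(lambda q:np.r_[(fk5(q)[0]-p)*10,fk5(q)[1]-z],np.clip(q0,LO+.1,HI-.1),bounds=(LO,HI),x_scale=30,max_nfev=60)
        if best is None or s.cost<best[0]:best=(s.cost,s.x)
    return best
zd=lambda az,el:np.array([np.cos(np.radians(el))*np.cos(np.radians(az)),np.cos(np.radians(el))*np.sin(np.radians(az)),-np.sin(np.radians(el))])
E
python3 - <<'E'
from kin2 import *
from h import stand,PS
sd=[[9,-16,-34,-12,-41],[10,0,-55,-150,-20],[10,0,-50,80,-20],[-10,0,-50,-90,-30]]
for el in(45,50,55,60,65):
  for az in(-10,3,10,17,24):
    z=zd(az,el);o=[]
    for a,dz in((0,0),(0,.03),(-.3,.03),(-.3,0)):
        b=ik(stand(PS,.148,a,.11)+.025*z+[0,0,dz],z,sd);o.append((round((2*b[0])**.5*1000,1),b[1].round().astype(int).tolist() if b[0]<1e-6 else ""))
    print(el,az,o)
E
```

```text
45 -10 [(np.float64(28.7), ''), (np.float64(74.1), ''), (np.float64(100.0), ''), (np.float64(51.2), '')]
45 3 [(np.float64(41.8), ''), (np.float64(89.3), ''), (np.float64(56.8), ''), (np.float64(17.1), '')]
45 10 [(np.float64(0.0), [8, 6, -38, -56, -2]), (np.float64(36.0), ''), (np.float64(0.0), [5, 4, -38, -45, -5]), (np.float64(0.0), [-5, 8, -33, -65, -12])]
45 17 [(np.float64(0.0), [-4, 7, -33, -67, -16]), (np.float64(0.0), [4, 3, -35, -53, -12]), (np.float64(0.0), [-6, 5, -31, -58, -19]), (np.float64(0.0), [-11, 9, -31, -67, -21])]
45 24 [(np.float64(0.0), [-9, 9, -31, -67, -25]), (np.float64(0.0), [-5, 5, -31, -59, -23]), (np.float64(0.0), [-12, 7, -29, -60, -29]), (np.float64(0.0), [-15, 11, -29, -66, -29])]
50 -10 [(np.float64(92.2), ''), (np.float64(124.8), ''), (np.float64(165.2), ''), (np.float64(126.0), '')]
50 3 [(np.float64(112.5), ''), (np.float64(148.0), ''), (np.float64(99.8), ''), (np.float64(74.2), '')]
50 10 [(np.float64(51.8), ''), (np.float64(76.7), ''), (np.float64(26.6), ''), (np.float64(7.4), '')]
50 17 [(np.float64(0.0), [10, 7, -39, -40, -7]), (np.float64(3.
[... 1573 characters left out ...]
''), (np.float64(30.2), ''), (np.float64(16.8), ''), (np.float64(61.3), '')]
65 3 [(np.float64(45.2), ''), (np.float64(4.3), ''), (np.float64(0.0), [14, 4, -52, 28, -10]), (np.float64(23.4), '')]
65 10 [(np.float64(14.4), ''), (np.float64(0.0), [20, 3, -51, 21, -11]), (np.float64(0.0), [14, 5, -44, 7, -16]), (np.float64(0.0), [14, 8, -48, 11, -9])]
65 17 [(np.float64(0.0), [19, 7, -46, 3, -12]), (np.float64(0.0), [19, 4, -44, 2, -17]), (np.float64(0.0), [12, 6, -38, -6, -21]), (np.float64(0.0), [12, 9, -39, -8, -17])]
65 24 [(np.float64(0.0), [15, 8, -39, -12, -19]), (np.float64(0.0), [15, 5, -38, -9, -23]), (np.float64(0.0), [8, 7, -33, -15, -27]), (np.float64(0.0), [8, 10, -34, -17, -23])]
```

```bash
python3 - <<'E'
from kin2 import *
from h import stand,PS
sd=[[9,-16,-34,-12,-41],[-5,8,-33,-60,-20]]
for off in(-.0545,.0545,0):
 for el in(45,50):
  for az in(3,8,13,18):
    z=zd(az,el);y=np.array([-np.sin(np.radians(az)),np.cos(np.radians(az)),0]);o=[]
    for a,dd,dz in((0,-.07,0),(0,.025,0),(0,.025,.03),(-.3,.025,.03),(-.3,.025,0)):
        b=ik(stand(PS,.148,a,.11)+dd*z+[0,0,dz]+off*y,z,sd);o.append(b[1].round().astype(int).tolist() if b[0]<1e-6 else round((2*b[0])**.5*1000))
    print(off,el,az,o)
E
```

```text
-0.0545 45 3 [99, 8, 47, 5, [-8, 8, -33, -62, -9]]
-0.0545 45 8 [39, [-5, 8, -34, -64, -10], [8, 4, -41, -37, 0], [-7, 6, -32, -54, -13], [-13, 10, -31, -66, -16]]
-0.0545 45 13 [[-1, -5, -40, -43, -15], [-10, 9, -31, -66, -17], [-4, 5, -33, -55, -15], [-12, 7, -29, -58, -21], [-16, 11, -29, -66, -22]]
-0.0545 45 18 [[-11, -2, -34, -52, -26], [-13, 10, -29, -67, -23], [-9, 7, -30, -59, -22], [-15, 9, -27, -59, -27], [-18, 12, -27, -65, -27]]
-0.0545 50 3 [108, 64, 89, 40, 21]
-0.0545 50 8 [49, 16, 36, [3, 6, -39, -28, -7], [-1, 9, -35, -42, -9]]
-0.0545 50 13 [[10, -6, -48, -14, -8], [2, 8, -35, -44, -10], [7, 5, -39, -30, -8], [-4, 7, -32, -41, -17], [-7, 10, -30, -49, -17]]
-0.0545 50 18 [[-1, -3, -37, -35, -22], [-3, 9, -31, -50, -18], [0, 6, -32, -42, -18], [-8, 8, -28, -46, -24], [-11, 11, -28, -52, -23]]
0.0545 45 3 [181, 54, 106, 96, 47]
0.0545 45 8 [165, 44, 93, 62, 20]
0.0545 45 13 [121, 17, 60, 19, [4, 6, -36, -63, -8]]
0.0545 45 18 [66, [7, 5, -37, -65, -9], 17, [4, 3, -36, -53, -12], [-3, 7, -34, -67, -16]]
0.0545 50 3 [228, 137, 188, 158, 121]
0.0545 50 8 [186, 117, 157, 109, 80]
0.0545 50 13 [134, 77, 108, 57, 34]
0.0545 50 18 [76, 32, 57, 5, [11, 6, -39, -41, -7]]
0 45 3 [157, 42, 89, 57, 17]
0 45 8 [109, 12, 53, 11, [-2, 8, -34, -63, -8]]
0 45 13 [51, [1, 7, -35, -64, -9], 8, [-2, 4, -34, -54, -13], [-8, 8, -32, -66, -16]]
0 45 18 [[7, -7, -43, -39, -12], [-5, 7, -33, -67, -17], [2, 4, -35, -55, -14], [-7, 6, -31, -58, -21], [-12, 9, -31, -67, -22]]
0 50 3 [174, 112, 148, 100, 74]
0 50 8 [119, 70, 97, 48, 27]
0 50 13 [61, 23, 45, [11, 4, -42, -23, -4], [5, 8, -37, -41, -8]]
0 50 18 [[18, -9, -58, 6, -1], [8, 7, -37, -43, -9], [15, 3, -43, -26, -5], [2, 5, -34, -41, -16], [-2, 8, -32, -50, -17]]
```

Plan: open gripper, with only the +y finger in the ring, tool at azimuth 17°, 47° down, orientation held constant. That is reachable at every stage.

```bash
cat >> h.py <<'E'
def fr(az=17,el=47):
    a,e=np.radians([az,el]);z=np.array([np.cos(e)*np.cos(a),np.cos(e)*np.sin(a),-np.sin(e)]);y=np.array([-np.sin(a),np.cos(a),0])
    return np.c_[np.cross(y,z),y,z]
def hook(a,dd,dx=0,dz=0,off=.0545):
    "TCP with the +y finger's tip dd past the eye, at swing a"
    R=fr();return stand(PS,.148,a,.11)+R@[dx,-off,dd]+[0,0,dz],R
E
python3 - <<'E'
from plant import r
from h import *
s=r.get_state();p,R=hook(0,-.07);print(s["tcp_pos"],p);need(s,p,R)
E
```

```text
[ 0.46873464 -0.06494586  0.27492485] [ 0.51626241 -0.088534    0.16119476]
slide [ 0.177 -0.295  0.762] rot [ 0.726 -2.38  -0.431]
```

play_rows([
  {"slide": [0.04,-0.06,0.15],"delta_rot": [0,0,0],"fingers": 1},
  {"slide": [0.04,-0.06,0.15],"delta_rot": [0,0,0],"fingers": 1},
  {"slide": [0.03,-0.06,0.15],"delta_rot": [0,0,0],"fingers": 1},
  {"slide": [0.03,-0.06,0.15],"delta_rot": [0,0,0],"fingers": 1},
  {"slide": [0.03,-0.06,0.15],"delta_rot": [0.18,-0.6,-0.11],"fingers": 1},
  {"slide": [0,0,0],"delta_rot": [0.18,-0.6,-0.11],"fingers": 1},
  {"slide": [0,0,0],"delta_rot": [0.18,-0.6,-0.11],"fingers": 1},
  {"slide": [0,0,0],"delta_rot": [0.18,-0.6,-0.11],"fingers": 1},
])

```text
time_s: 6.45
tcp_pos: [0.516, -0.0892, 0.1622]
eef_rot: [-179.9, 43.2, -162.9]
contact_force: [-0.1, -0.2, -0.7]
gripper_width: 0.075
gripper_force: 0.0
```

```bash
cat > look.py <<'E'
from plant import r
from h import *
import sys
s=r.get_state();a,dd,dx,dz=map(float,sys.argv[1:5])
p,R=hook(a,dd,dx,dz);need(s,p,R);print("F",s["contact_force"].round(1),"t",s["time_s"],"q",s["joints"].round(0),"w",round(s["gripper_width"],4))
print("zdir/tcp",s["tcp_pos"].round(4))
E
python3 look.py 0 -.07 0 0
```

```text
slide [0.002 0.004 0.007] rot [-0.009  0.037  0.015]
F [-0.1 -0.2 -0.7] t 6.45 q [ -5.  -3. -36. -44. -22. -32.] w 0.075
zdir/tcp [ 0.516  -0.0892  0.1622]
```

play_rows([
  {"slide": [0,0,0.1],"delta_rot": [0,0,0],"fingers": 1},
  {"slide": [0,0,0.1],"delta_rot": [0,0,0],"fingers": 1},
  {"slide": [0,0,0.07],"delta_rot": [0,0,0],"fingers": 1},
  {"slide": [0,0,0],"delta_rot": [0,0,0],"fingers": 1},
])

```text
time_s: 6.95
tcp_pos: [0.5427, -0.0815, 0.1323]
eef_rot: [-180.0, 43.1, -163.0]
contact_force: [-0.2, -0.4, 0.5]
gripper_width: 0.0876
gripper_force: 0.0
```

```bash
python3 look.py 0 .03 0 0; python3 - <<'E'
from plant import r
import cv2
cv2.imwrite("pics/w3.png",r.capture("wrist")["image"])
E
```

```text
slide [0.002 0.006 0.401] rot [-0.003  0.011 -0.002]
F [-0.2 -0.4  0.5] t 6.95 q [ -7.   2. -34. -50. -21. -24.] w 0.0876
zdir/tcp [ 0.5427 -0.0815  0.1323]
```

View pics/w3.png

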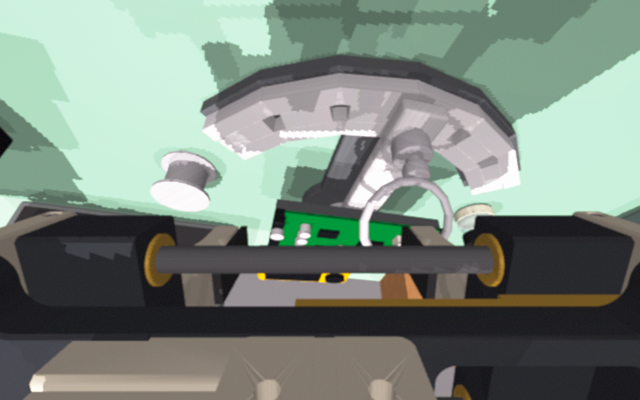

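The wrist view shows the ring at x≈360–452, with its centre at about (405,215). The right (+y) finger at about (405–440,230) is lined up behind it. I'll insert slowly.

play_rows([
  {"slide": [0,0.01,0.05],"delta_rot": [0,0,0],"fingers": 1},
  {"slide": [0,0.01,0.05],"delta_rot": [0,0,0],"fingers": 1},
  {"slide": [0,0,0.05],"delta_rot": [0,0,0],"fingers": 1},
  {"slide": [0,0,0.05],"delta_rot": [0,0,0],"fingers": 1},
])

```text
time_s: 7.5
tcp_pos: [0.5618, -0.0722, 0.1115]
eef_rot: [-179.9, 43.2, -162.9]
contact_force: [0.0, -0.3, 1.0]
gripper_width: 0.0877
gripper_force: 0.0
```

play_rows([
  {"slide": [0,0,0.05],"delta_rot": [0,0,0],"fingers": 1},
  {"slide": [0,0,0.05],"delta_rot": [0,0,0],"fingers": 1},
  {"slide": [0,0,0.05],"delta_rot": [0,0,0],"fingers": 1},
  {"slide": [0,0,0.05],"delta_rot": [0,0,0],"fingers": 1},
])

```text
time_s: 8.0
tcp_pos: [0.5814, -0.0663, 0.0896]
eef_rot: [-179.9, 43.2, -162.9]
contact_force: [-0.1, -0.5, -0.2]
gripper_width: 0.0878
gripper_force: 0.0
```

```bash
python3 look.py 0 .03 0 0; python3 - <<'E'
from plant import r
import cv2
a=cv2.resize(r.capture("wrist")["image"][60:300,280:520],None,fx=1.6,fy=1.6);b=cv2.resize(r.capture("scene")["image"][150:290,210:350],(384,384),interpolation=cv2.INTER_CUBIC)
cv2.imwrite("pics/w4.png",cv2.hconcat([a,b]))
E
```

```text
slide [ 0.01  -0.015  0.004] rot [-0.008  0.04   0.014]
F [-0.1 -0.5 -0.2] t 8.0 q [ -8.  10. -30. -61. -19. -12.] w 0.0878
zdir/tcp [ 0.5814 -0.0663  0.0896]
```

View pics/w4.png

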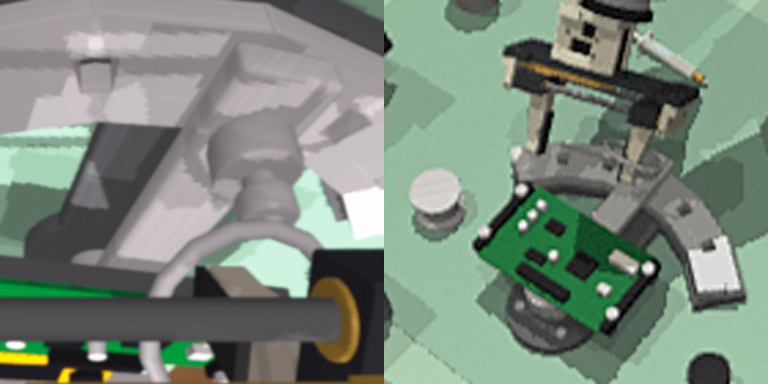

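The finger is through the ring with no contact force, and the left wire is visible beside it. Now I'll take up the slack and lift gently.

play_rows([
  {"slide": [-0.03,0,0],"delta_rot": [0,0,0],"fingers": 1},
  {"slide": [-0.03,0,0],"delta_rot": [0,0,0],"fingers": 1},
  {"slide": [-0.02,0,0],"delta_rot": [0,0,0],"fingers": 1},
  {"slide": [0,0,0],"delta_rot": [0,0,0],"fingers": 1},
])

```text
time_s: 8.6
tcp_pos: [0.5897, -0.0634, 0.0987]
eef_rot: [-179.9, 43.2, -162.8]
contact_force: [0.2, -0.3, 0.1]
gripper_width: 0.0877
gripper_force: 0.0
```

play_rows([
  {"slide": [-0.007,0,-0.0073],"delta_rot": [0,0,0],"fingers": 1},
  {"slide": [-0.007,0,-0.0073],"delta_rot": [0,0,0],"fingers": 1},
  {"slide": [-0.007,0,-0.0073],"delta_rot": [0,0,0],"fingers": 1},
  {"slide": [-0.007,0,-0.0073],"delta_rot": [0,0,0],"fingers": 1},
])

```text
time_s: 9.1
tcp_pos: [0.5895, -0.0638, 0.1043]
eef_rot: [-179.9, 43.2, -162.9]
contact_force: [-0.1, -0.5, 0.5]
gripper_width: 0.0879
gripper_force: 0.1
```

play_rows([
  {"slide": [-0.007,0,-0.0073],"delta_rot": [0,0,0],"fingers": 1},
  {"slide": [-0.007,0,-0.0073],"delta_rot": [0,0,0],"fingers": 1},
  {"slide": [-0.007,0,-0.0073],"delta_rot": [0,0,0],"fingers": 1},
  {"slide": [-0.007,0,-0.0073],"delta_rot": [0,0,0],"fingers": 1},
])

```text
time_s: 9.6
tcp_pos: [0.5887, -0.0636, 0.1096]
eef_rot: [-180.0, 43.1, -162.9]
contact_force: [-3.5, -0.5, -4.9]
gripper_width: 0.0878
gripper_force: 2.7
```

```bash
python3 look.py 0 .03 0 0
```

```text
slide [ 0.139 -0.018  0.067] rot [0.003 0.021 0.012]
F [-3.5 -0.5 -4.9] t 9.6 q [ -4.   8. -30. -54. -18. -21.] w 0.0878
zdir/tcp [ 0.5887 -0.0636  0.1096]
```

play_rows([
  {"slide": [-0.007,0,-0.0073],"delta_rot": [0,0,0],"fingers": 1},
  {"slide": [-0.007,0,-0.0073],"delta_rot": [0,0,0],"fingers": 1},
  {"slide": [-0.007,0,-0.0073],"delta_rot": [0,0,0],"fingers": 1},
  {"slide": [-0.007,0,-0.0073],"delta_rot": [0,0,0],"fingers": 1},
  {"slide": [-0.007,0,-0.0073],"delta_rot": [0,0,0],"fingers": 1},
  {"slide": [-0.007,0,-0.0073],"delta_rot": [0,0,0],"fingers": 1},
])

```text
time_s: 10.35
tcp_pos: [0.5889, -0.0635, 0.1189]
eef_rot: [-180.0, 43.1, -162.9]
contact_force: [-4.9, 0.3, -6.9]
gripper_width: 0.0873
gripper_force: 3.9
```

play_rows([
  {"slide": [-0.007,0,-0.0073],"delta_rot": [0,0,0],"fingers": 1},
  {"slide": [-0.007,0,-0.0073],"delta_rot": [0,0,0],"fingers": 1},
  {"slide": [-0.007,0,-0.0073],"delta_rot": [0,0,0],"fingers": 1},
  {"slide": [0,0,0],"delta_rot": [0,0,0],"fingers": 1},
])

```text
time_s: 10.85
tcp_pos: [0.5889, -0.0634, 0.1234]
eef_rot: [-180.0, 43.1, -162.9]
contact_force: [-5.5, 0.3, -6.7]
gripper_width: 0.0878
gripper_force: 4.0
```

```bash
python3 look.py 0 .03 0 0; python3 - <<'E'
from plant import r
import cv2
a=cv2.resize(r.capture("wrist")["image"][60:300,280:520],None,fx=1.6,fy=1.6);b=cv2.resize(r.capture("scene")["image"][150:290,210:350],(384,384),interpolation=cv2.INTER_CUBIC)
cv2.imwrite("pics/w5.png",cv2.hconcat([a,b]))
E
```

```text
slide [ 0.203 -0.019  0.133] rot [0.005 0.025 0.013]
F [-5.5  0.3 -6.7] t 10.85 q [ -3.   6. -31. -50. -17. -27.] w 0.0878
zdir/tcp [ 0.5889 -0.0634  0.1234]
```

View pics/w5.png

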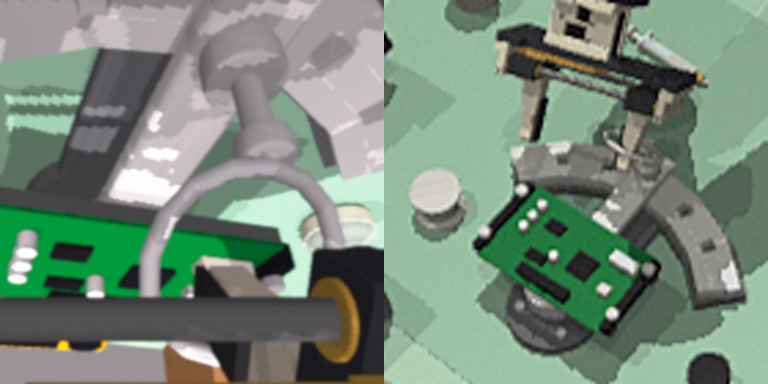

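The pin is clearly lifted, with its shank visible above the boss. The force is about 6.7 N, still below the stop. Now I'll swing slowly towards −y.

play_rows([
  {"slide": [0.002,-0.008,-0.0018],"delta_rot": [0,0,0],"fingers": 1},
  {"slide": [0.002,-0.0156,-0.0018],"delta_rot": [0,0,0],"fingers": 1},
  {"slide": [0.002,-0.0156,-0.0018],"delta_rot": [0,0,0],"fingers": 1},
  {"slide": [0.002,-0.0156,-0.0018],"delta_rot": [0,0,0],"fingers": 1},
  {"slide": [0.002,-0.0156,-0.0018],"delta_rot": [0,0,0],"fingers": 1},
  {"slide": [0.002,-0.0156,-0.0018],"delta_rot": [0,0,0],"fingers": 1},
  {"slide": [0.002,-0.0156,-0.0018],"delta_rot": [0,0,0],"fingers": 1},
  {"slide": [0.002,-0.0156,-0.0018],"delta_rot": [0,0,0],"fingers": 1},
])

```text
time_s: 11.95
tcp_pos: [0.5902, -0.0811, 0.1227]
eef_rot: [180.0, 43.0, -162.9]
contact_force: [-8.3, -0.2, -7.2]
gripper_width: 0.0877
gripper_force: 4.9
```

play_rows([
  {"slide": [0,-0.0156,0],"delta_rot": [0,0,0],"fingers": 1},
  {"slide": [0,-0.0156,0],"delta_rot": [0,0,0],"fingers": 1},
  {"slide": [0,-0.0156,0],"delta_rot": [0,0,0],"fingers": 1},
  {"slide": [0,-0.0156,0],"delta_rot": [0,0,0],"fingers": 1},
  {"slide": [0,-0.0156,0],"delta_rot": [0,0,0],"fingers": 1},
  {"slide": [0,-0.0156,0],"delta_rot": [0,0,0],"fingers": 1},
  {"slide": [0,-0.012,0],"delta_rot": [0,0,0],"fingers": 1},
  {"slide": [0,0,0],"delta_rot": [0,0,0],"fingers": 1},
])

```text
time_s: 12.95
tcp_pos: [0.5935, -0.0967, 0.1217]
eef_rot: [180.0, 42.9, -162.9]
contact_force: [-13.2, -3.3, -6.1]
gripper_width: 0.0877
gripper_force: 7.0
```

```bash
python3 look.py -.3 .03 0 0; python3 - <<'E'
from plant import r
from h import *
import cv2
s=r.get_state();c=r.capture("wrist");e=r.capture("scene");b=e["image"][170:280,220:350]
cv2.imwrite("pics/w6.png",cv2.hconcat([cv2.resize(c["image"][60:300,240:520],(448,384)),cv2.resize(b,None,fx=3.49,fy=3.49,interpolation=cv2.INTER_CUBIC)[:384,:340]]))
# board centre and bar: green mask of the board in the top and scene view
for n in("scene","top"):
    q=r.capture(n) if n=="top" else e
    for a in(-.2,-.25,-.3,-.35):
        # board corners predicted, 100 x 154 at 30 mm
        P=[]
        for x in(-.08,.02):
            for y in(-.077,.077):
                g=PS[2]-a;P.append(proj(q,np.array([PS[0]+np.cos(g)*x-np.sin(g)*y,PS[1]+np.sin(g)*x+np.cos(g)*y,.073])))
        m=np.zeros((400,640),np.uint8);cv2.fillConvexPoly(m,cv2.convexHull(np.array(P).round().astype(np.int32)),255)
        h=cv2.cvtColor(q["image"],cv2.COLOR_BGR2HSV);G=cv2.inRange(h,(50,150,40),(80,255,255))
        print(n,a,"IoU",(m&G>0).sum()/((m|G)>0).sum())
E
```

```text
slide [ 0.189 -0.091  0.131] rot [ 0.017 -0.019  0.017]
F [-13.2  -3.3  -6.1] t 12.95 q [ -9.   8. -28. -52. -22. -20.] w 0.0877
zdir/tcp [ 0.5935 -0.0967  0.1217]
scene -0.2 IoU 0.647887323943662
scene -0.25 IoU 0.6785119378123264
scene -0.3 IoU 0.6513122656668452
scene -0.35 IoU 0.6295698924731182
top -0.2 IoU 0.6480314960629922
top -0.25 IoU 0.6707119741100324
top -0.3 IoU 0.6631748589846898
top -0.35 IoU 0.6283048211508554
```

View pics/w6.png

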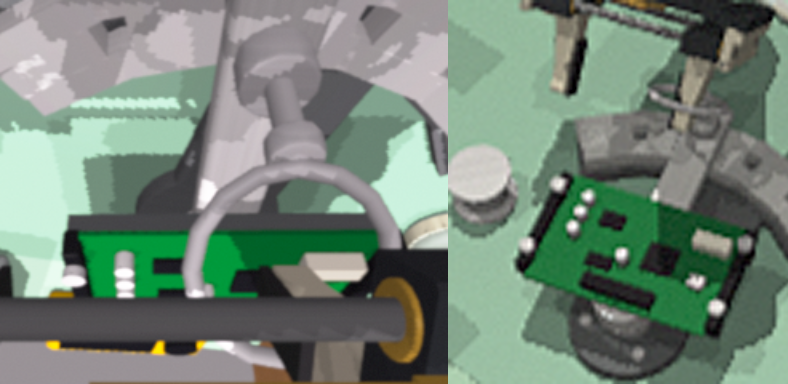

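The ring followed, and by the top and scene fits the arm is near −0.26 rad. I'll measure the angle properly by registering the board in a plane-rectified view against the starting picture.

```bash
cat > ang.py <<'E'
from plant import r
from h import *
import cv2,pickle
d=pickle.load(open("c0.pkl","rb"))
def rect(c):
    # board plane z=.073, stand axes, 0.5 mm/px, 400 px about the pivot
    W=np.array([[-.1,-.1],[.1,-.1],[.1,.1],[-.1,.1]]);g=PS[2];Q=np.array([[np.cos(g),-np.sin(g)],[np.sin(g),np.cos(g)]])
    src=np.float32([proj(c,np.r_[PS[:2]+Q@w,.073]) for w in W]);dst=np.float32((W+.1)*2000)
    return cv2.cvtColor(cv2.warpPerspective(c["image"],cv2.getPerspectiveTransform(src,dst),(400,400),flags=cv2.INTER_CUBIC),cv2.COLOR_BGR2HSV)
for n in("scene","top"):
    A,B=[cv2.inRange(rect(c),(50,120,20),(85,255,255)).astype(float) for c in(d[n],r.capture(n))]
    best=[]
    for a in np.arange(-.45,.06,.005):
        # swing a negative: ring end (-x) to -y = counterclockwise in the stand's axes
        M=cv2.getRotationMatrix2D((200,200),np.degrees(a),1)
        w=cv2.warpAffine(A,M,(400,400));best.append((np.corrcoef(w.ravel(),B.ravel())[0,1],round(a,3)))
    print(n,sorted(best)[-4:])
E
python3 ang.py
```

```text
scene [(np.float64(0.9535629390583042), np.float64(-0.24)), (np.float64(0.9577107701446443), np.float64(-0.255)), (np.float64(0.9579806117591947), np.float64(-0.245)), (np.float64(0.9594236594116999), np.float64(-0.25))]
top [(np.float64(0.9255582147866358), np.float64(-0.255)), (np.float64(0.927271293487642), np.float64(-0.27)), (np.float64(0.9286973258880645), np.float64(-0.26)), (np.float64(0.9292182930403264), np.float64(-0.265))]
```

play_rows([
  {"slide": [0.003,0,-0.003],"delta_rot": [0,0,0],"fingers": 1},
  {"slide": [0.003,0,-0.003],"delta_rot": [0,0,0],"fingers": 1},
])

```text
time_s: 13.45
tcp_pos: [0.5933, -0.097, 0.1225]
eef_rot: [-180.0, 43.0, -162.9]
contact_force: [-8.7, -1.4, -6.5]
gripper_width: 0.0878
gripper_force: 5.1
```

play_rows([
  {"slide": [0,-0.0095,0],"delta_rot": [0,0,0],"fingers": 1},
  {"slide": [0,-0.0095,0],"delta_rot": [0,0,0],"fingers": 1},
  {"slide": [0,-0.0095,0],"delta_rot": [0,0,0],"fingers": 1},
  {"slide": [0.002,-0.0095,-0.002],"delta_rot": [0,0,0],"fingers": 1},
  {"slide": [0,0,0],"delta_rot": [0,0,0],"fingers": 1},
])

```text
time_s: 14.08
tcp_pos: [0.5949, -0.1028, 0.1227]
eef_rot: [-179.9, 43.0, -162.9]
contact_force: [-8.6, -3.0, -6.8]
gripper_width: 0.0875
gripper_force: 5.3
```

```bash
python3 ang.py; python3 look.py -.3 .03 0 0
```

```text
scene [(np.float64(0.9516858058332552), np.float64(-0.305)), (np.float64(0.953953756814098), np.float64(-0.29)), (np.float64(0.9551117597716464), np.float64(-0.3)), (np.float64(0.9558773940908292), np.float64(-0.295))]
top [(np.float64(0.9326539566760296), np.float64(-0.32)), (np.float64(0.9331160893239318), np.float64(-0.305)), (np.float64(0.9351642570759092), np.float64(-0.315)), (np.float64(0.9355085410231819), np.float64(-0.31))]
slide [ 0.192 -0.049  0.138] rot [-0.001  0.007  0.018]
F [-8.8 -2.7 -6.6] t 14.175 q [-10.   8. -28. -53. -23. -19.] w 0.0873
zdir/tcp [ 0.5949 -0.1029  0.1228]
```

The angle reads −0.30 (scene −0.296, top −0.311), inside the pin's capture range. I'll lower straight down so that the pin drops.

play_rows([
  {"slide": [0.007,0,0.0073],"delta_rot": [0,0,0],"fingers": 1},
  {"slide": [0.007,0,0.0073],"delta_rot": [0,0,0],"fingers": 1},
  {"slide": [0.007,0,0.0073],"delta_rot": [0,0,0],"fingers": 1},
  {"slide": [0.007,0,0.0073],"delta_rot": [0,0,0],"fingers": 1},
  {"slide": [0.007,0,0.0073],"delta_rot": [0,0,0],"fingers": 1},
  {"slide": [0.007,0,0.0073],"delta_rot": [0,0,0],"fingers": 1},
  {"slide": [0.007,0,0.0073],"delta_rot": [0,0,0],"fingers": 1},
])

```text
time_s: 15.05
tcp_pos: [0.595, -0.1029, 0.1124]
eef_rot: [-179.9, 43.1, -162.9]
contact_force: [-9.6, -1.8, -4.5]
gripper_width: 0.0878
gripper_force: 4.9
```

play_rows([
  {"slide": [0.007,0,0.0073],"delta_rot": [0,0,0],"fingers": 1},
  {"slide": [0.007,0,0.0073],"delta_rot": [0,0,0],"fingers": 1},
  {"slide": [0.007,0,0.0073],"delta_rot": [0,0,0],"fingers": 1},
  {"slide": [0.007,0,0.0073],"delta_rot": [0,0,0],"fingers": 1},
  {"slide": [0.007,0,0.0073],"delta_rot": [0,0,0],"fingers": 1},
  {"slide": [0.007,0,0.0073],"delta_rot": [0,0,0],"fingers": 1},
  {"slide": [0.007,0,0.0073],"delta_rot": [0,0,0],"fingers": 1},
])

```text
time_s: 15.92
tcp_pos: [0.5971, -0.1037, 0.1038]
eef_rot: [-179.7, 43.3, -162.8]
contact_force: [-4.1, -0.4, 0.2]
gripper_width: 0.0877
gripper_force: 2.1
```

```bash
python3 ang.py; python3 look.py -.3 .03 0 0
```

```text
scene [(np.float64(0.9517088958225403), np.float64(-0.305)), (np.float64(0.9517338254520288), np.float64(-0.29)), (np.float64(0.9543270945238835), np.float64(-0.295)), (np.float64(0.9543815001336177), np.float64(-0.3))]
top [(np.float64(0.9361737567974577), np.float64(-0.32)), (np.float64(0.9372886015670968), np.float64(-0.305)), (np.float64(0.938810145606695), np.float64(-0.315)), (np.float64(0.9393185513190805), np.float64(-0.31))]
slide [ 0.115 -0.039  0.036] rot [-0.034  0.06   0.023]
F [-4.2 -1.8 -2.5] t 16.025 q [-12.  11. -27. -58. -23. -13.] w 0.0874
zdir/tcp [ 0.5972 -0.1037  0.1037]
```

play_rows([
  {"slide": [0.012,0,0],"delta_rot": [0,0,0],"fingers": 1},
  {"slide": [0.012,0,0],"delta_rot": [0,0,0],"fingers": 1},
  {"slide": [0.012,0,0],"delta_rot": [0,0,0],"fingers": 1},
  {"slide": [0.012,0,0],"delta_rot": [0,0,0],"fingers": 1},
  {"slide": [0.012,0,0],"delta_rot": [0,0,0],"fingers": 1},
  {"slide": [0.012,0,0],"delta_rot": [0,0,0],"fingers": 1},
  {"slide": [0,0,0],"delta_rot": [0,0,0],"fingers": 1},
])

```text
time_s: 16.9
tcp_pos: [0.5886, -0.105, 0.0952]
eef_rot: [-179.9, 43.2, -162.9]
contact_force: [0.5, -0.7, 0.8]
gripper_width: 0.0875
gripper_force: 0.0
```

```bash
python3 look.py -.3 -.03 0 0
```

```text
slide [ 0.033 -0.048 -0.366] rot [-0.008  0.038  0.011]
F [ 0.5 -0.7  0.8] t 16.9 q [-13.  11. -28. -60. -24.  -9.] w 0.0875
zdir/tcp [ 0.5886 -0.105   0.0952]
```

No contact now. I'll centre the finger and withdraw it along its own axis.

play_rows([
  {"slide": [0.015,-0.012,0],"delta_rot": [0,0,0],"fingers": 1},
  {"slide": [0.015,-0.012,0],"delta_rot": [0,0,0],"fingers": 1},
  {"slide": [0,0,-0.06],"delta_rot": [0,0,0],"fingers": 1},
  {"slide": [0,0,-0.06],"delta_rot": [0,0,0],"fingers": 1},
  {"slide": [0,0,-0.06],"delta_rot": [0,0,0],"fingers": 1},
  {"slide": [0,0,-0.06],"delta_rot": [0,0,0],"fingers": 1},
])

```text
time_s: 17.65
tcp_pos: [0.5627, -0.1166, 0.1194]
eef_rot: [-179.9, 43.2, -162.9]
contact_force: [0.3, -0.0, 0.4]
gripper_width: 0.0875
gripper_force: 0.0
```

play_rows([
  {"slide": [0,0,-0.08],"delta_rot": [0,0,0],"fingers": 1},
  {"slide": [0,0,-0.08],"delta_rot": [0,0,0],"fingers": 1},
  {"slide": [0,0,-0.1],"delta_rot": [0,0,0],"fingers": 1},
  {"slide": [0,0,-0.1],"delta_rot": [0,0,0],"fingers": 1},
  {"slide": [0,0,-0.1],"delta_rot": [0,0,0],"fingers": 1},
  {"slide": [0,0,0],"delta_rot": [0,0,0],"fingers": 1},
])

```text
time_s: 18.4
tcp_pos: [0.5177, -0.1306, 0.1703]
eef_rot: [-179.8, 43.3, -162.8]
contact_force: [-0.3, -0.3, 0.2]
gripper_width: 0.0876
gripper_force: 0.0
```

```bash
python3 ang.py; python3 - <<'E'
from plant import r
from h import *
import cv2
s=r.get_state();c=r.capture("wrist");T=c["T_tool_cam"];p0,R0=tool(s);e=r.capture("scene")
im=c["image"]
for a,rad,z in((-.3,.126,.132),(-.3,.17,.088),(-.3,.148,.11)):
    q=np.linalg.inv(T)@np.r_[R0.T@(stand(PS,rad,a,z)-p0),1];u=(int(c["fx"]*q[0]/q[2]+c["cx"]+.5),int(c["fy"]*q[1]/q[2]+c["cy"]+.5));cv2.drawMarker(im,u,(0,0,255),0,7,1)
    u=proj(e,stand(PS,rad,a,z)).round().astype(int);print(u); cv2.drawMarker(e["image"],tuple(map(int,u)),(0,0,255),0,3,1)
cv2.imwrite("pics/w7.png",cv2.hconcat([cv2.resize(im[30:270,240:520],(448,384)),cv2.resize(e["image"][170:280,220:320],None,fx=3.5,fy=3.5)[:384]]))
E
```

```text
scene [(np.float64(0.9513127153199983), np.float64(-0.29)), (np.float64(0.9523999314598298), np.float64(-0.305)), (np.float64(0.9541676327345495), np.float64(-0.295)), (np.float64(0.9546193473100182), np.float64(-0.3))]
top [(np.float64(0.9563821175918962), np.float64(-0.32)), (np.float64(0.9598044990497506), np.float64(-0.305)), (np.float64(0.959935490944676), np.float64(-0.315)), (np.float64(0.9612256303449184), np.float64(-0.31))]
[284 203]
[290 199]
[287 201]
```

View pics/w7.png

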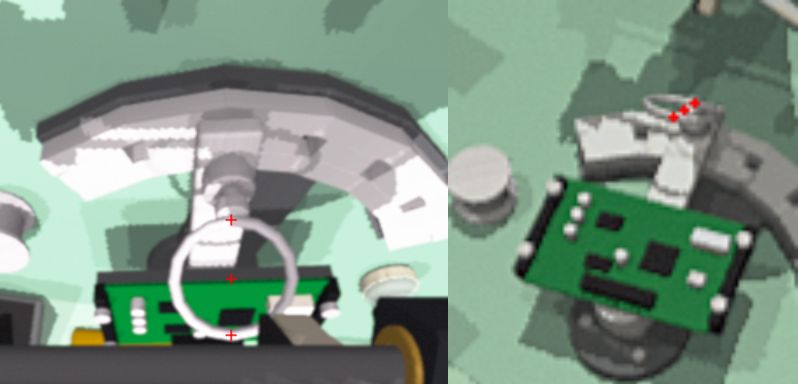

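The finger is out and clear. The ring lies on the predicted markers for swing −0.30 with the pin home: bottom (231,219), centre (231,279), top (231,335). The pin head sits right on the boss, so I'm handing in.

```bash
python3 -c "
from plant import r
print(r.close_job())"
```

```text
the job is handed in; nothing more can be done
None
```

I hooked one open fingertip under the ring, lifted the pin, and swung the arm one hole towards the hood (−0.30). The last pictures show the pin home in that hole and the robot clear of everything, and I handed the job in at about 18.5 s of the 48 s allowed.

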